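# Raise a stand leg against the bench stop and load its bush

### The arm

A 6-joint arm with a two-finger parallel gripper is mounted at the origin on the work surface. World frame = base frame: x ahead of the robot, y to its left, z up, the work surface at z = 0. Lengths are in m, angles in rad, forces in N, time in s.
With the tool pointing down it reaches from about 0.375 to 0.9 m from the base axis. Payload 3.1 kg.
Tool frame: the origin (TCP) lies on the centre line of the jaws, within the pads' length; the fingertips stand robot.tcp_to_tips ahead of it and the grasp point (between the pads) lies 3 mm ahead of it (robot.tcp_to_tips is the distance from the TCP to the fingertips, in m); z points along the fingers, y is the line along which they close (so a half turn about z gives the same grasp; the last joint's range is limited). The gripper opens to 87 mm and grips with 3 to 60 N. Pads are 19 mm wide; open, the fingers measure 117 mm over their backs; the gripper's body (75 mm by 190 mm) begins 51 mm behind the grasp point.
Start: joints at [1.004, 0.527, 1.433, -0, 1.181, -0.178], TCP at [0.236, 0.579, 0.245] pointing down, gripper open.
Joint ranges: [-3.08, 3.08], [-0.75, 2.2], [0.22, 2.44], [-1.43, 4.57], [0, 2.65], [-2.85, 2.85]. Speed limits (rad/s): [2.79, 2.79, 3.14, 3.14, 3.14, 3.14].

### API

Orientations are given as a unit quaternion [x, y, z, w].
In Python, from rig import robot gives the robot as it stands. The module is installed in compiled form; this text tells all that it offers.
- The arm moves only by the shell command python3 -m jog 'ROWS' [FORCE]. ROWS is JSON, one flat list of numbers, 5 for each row, row after row: the finger opening in m, from 0 to 0.087, then the shift along the tool's x, y, z in m, then the turn about the tool's z in units of 10 degrees (1.0 is 10 degrees). In form: [claw, x, y, z, roll, claw, x, y, z, roll, ...]. A call has 1 to 20 rows; each row shifts and turns the commanded pose from where the row before left it, along the tool's axes as they then stand; what a row does not reach is not made up. A row lasts 1/8 s, in which the tool goes at most 62.5 mm and 10.7 degrees, less where a joint would pass 70% of its speed; a pose out of reach is approached as far as the arm can. A call with a gripper value outside its range is refused whole. The fingers move at their own pace and stop on an object; FORCE is the grip in N (left out, the last holds). Time passes only in rows, so rows that do not move let the fingers close. It gives the time, the measured TCP pose, the force, the opening and the grip force at its end, in the units of the state.
- robot.get_obs(): the state, without advancing time (a new reading comes with each control period).
- robot.camera(name): name is "scene" or "side" or "wrist"; returns the picture (384x512x3 uint8, blue, green, red); there is no depth.
- robot.camera_model(name): a dict with "fx", "fy", "cx", "cy" (pixels), "distortion" ([k1, k2, p1, p2, k3] as OpenCV has them; the pictures are not rectified), "R" (3x3) and "t" (3): a world point X has camera coordinates R X + t; the wrist camera has in their place "tool_from_camera" (4x4, takes a point from camera to tool coordinates, whose origin is the TCP and whose axes are the flange's). Camera axes: x right, y down, z forward; pixel columns grow to the right and rows downward; lengths in m; the calibration is good to about 2 mm. A picture is of the moment at which its call begins: read the wrist's pose just before it. camera_model takes no time and is no camera call.
- robot.hand_in(): hands the job in; it is judged then, once.
Trained networks look in the newest picture that a camera, given by its name, has taken for a name from the list of things; names that differ only in an ending like _2 or _b are one class to them, and where a whole thing is asked for, a point or a joint stands for the part that bears it (a point fixed in the world has none). Each returns a list of dicts, best first, with "conf" (0 to 1); they miss things now and then, are a little off and sometimes report something else, mostly with a low value. They report only what shows in the picture. A call takes as long as a camera call. They do not tell look-alikes from the thing itself.
- robot.look_for(camera, label): "extent" ([centre column, centre row, width, height] in pixels, round what is visible of it).
- robot.outline_of(camera, label): "region" (384x512 bool, what is visible of it) and "extent" ([centre column, centre row, width, height] in pixels, round what is visible of it).
The state is a dict: "time": time; "q": joint angles; "joint_velocities": joint speeds; "joint_torque": joint torques, N m; "position": TCP position; "tool_rot": TCP orientation; "ft_force": force on the tool from outside, world axes, zero at the start; "moment": the same for the moment, N m; "grip_width": finger opening in m; "grip_force": force on a finger pad.
Only numpy, scipy, OpenCV 4.12 (cv2) and the standard library are available. Lean on these libraries where they do the work, as an engineer would, in place of code of your own. Each camera call takes 0.05 s, during which the arm holds its last target. There are 200 camera calls.

### The job

The blue leg tube lies on the bench: butt its black foot against the pine stop and, keeping the foot down on the bench, lift the open end until the tube stands upright at the stop by itself, and let go of it. Then take it again, carry it upright to the round green pad, stand it there fully on the pad and let go. Drop the black spacer ring into its bore first, then the brass bush on top, and leave the glue bottle, hammer and offcut where they are.

Things in the scene. Friction and masses are not known exactly. Their poses are not given: they have to be found in the camera images.
- stop: Pine block fixed to the bench, with two yellow and black clamps behind it: 170 mm wide (its x), 45 mm deep (its y), 70 mm high. Origin: middle of the lower edge of its working face. The working face is the upright plane y = 0 and looks along its own -y axis, where the tube lies.
- tube: Blue aluminium leg tube with a black foot (18 mm high), 150 mm long, 56 mm outside diameter, 0.3 to 0.55 kg. Origin: centre of the foot's flat end face; z axis along the tube from foot to open end. It starts lying on the bench, foot towards the stop's working face, 20 to 60 mm from it and up to 0.2 rad askew. Pinched lightly across its sides it can turn between the fingers about the pinch line.
- tube_mouth (a point): Centre of the tube's open end, 150 mm from the foot's face. The bore is 48 mm wide and 65 mm deep (flat bottom 85 mm above the foot's face). As the tube is raised against the stop, its foot's upper edge slides down the stop's face and its lower edge slides out along the bench.
- pad: Fixed flat round pad, green top with a black rubber edge, 120 mm diameter, 8 mm thick. Origin: centre of its underside on the bench.
- spacer: Black plastic spacer ring, loose, standing on the bench with its axis upright: outside diameter 42 mm, hole 24 mm, 40 mm high, 50 g. Origin: centre of its underside, z up its axis.
- spacer_mid (a point): Middle of the black spacer ring, 20 mm above its underside.
- bush: Brass bush ring, loose, standing on the bench with its axis upright: outside diameter 42 mm, hole 28 mm, 35 mm high, 160 g. Origin: centre of its underside, z up its axis. Home on top of the spacer it stands 10 mm proud of the tube.
- bush_mid (a point): Middle of the brass bush, 17.5 mm above its underside.
- glue: Bystander: yellow glue bottle with orange cap, 60 mm diameter, 140 mm high, standing. Origin: centre of its underside.
- mallet: Bystander: hammer lying on the bench along its own x axis, about 260 mm long, handle to its -x.
- offcut: Bystander: pine offcut 50 x 120 x 35 mm high, lying. Origin: centre of its underside.
Mind the look-alikes: they are no part of the job. Several things look just like the spacer: the one meant starts farthest from the robot's base. Of the things that look like the bush, take the one that is farthest to the robot's right at the start.

How it is judged:
By the outcome, as a careful person would: the job done as asked, in the order asked, and still so for the second after the job is handed in, with the robot touching nothing.
It also fails if it takes over 72 s, if anything falls off the work surface, if the arm or the gripper's body presses on something with over 40 N, if the wrist force passes 120 N, or if a joint passes its speed limit or range.

## Working session

There is one attempt and no reset: what is moved stays moved. The work goes in short steps, Python scripts to look and compute and a shell command to move; the robot and the scene stay as the last step left them, time stands still between calls to the robot, and variables do not carry over. Pictures are saved under pics/ and viewed, at most 10 in all, crops included, and the job is handed in when it is done.

```bash
mkdir -p pics
python3 - <<'E'
from rig import robot
import cv2,numpy as np
o=robot.get_obs();print({k:np.round(v,3) for k,v in o.items()},robot.tcp_to_tips)
a=robot.camera("scene");b=robot.camera("side")
cv2.imwrite("pics/scene0.png",cv2.resize(a,(800,600)));cv2.imwrite("pics/side0.png",cv2.resize(b,(800,600)))
for c in("scene","side"):
  m=robot.camera_model(c);print(c,m["fx"],np.round(-np.array(m["R"]).T@m["t"],3),np.round(m["R"],2).tolist())
  for l in("stop","tube","pad","spacer","bush","glue","mallet","offcut","tube_mouth"):
    print(l,[(round(d["conf"],2),np.round(d["extent"]).tolist()) for d in robot.look_for(c,l)])
m=robot.camera_model("wrist");print(np.round(m["tool_from_camera"],3).tolist())
E
```

```text
{'time': np.float64(0.0), 'q': array([ 1.004,  0.528,  1.434, -0.   ,  1.181, -0.178]), 'joint_velocities': array([ 0.002,  0.001,  0.   , -0.001,  0.001,  0.   ]), 'joint_torque': array([-1.0000e-03, -4.4005e+01, -1.7659e+01,  6.3000e-02,  5.8000e-02,
       -0.0000e+00]), 'position': array([0.236, 0.578, 0.244]), 'tool_rot': array([ 0.193,  0.981, -0.001, -0.   ]), 'ft_force': array([0.611, 0.372, 0.513]), 'moment': array([-0.005,  0.02 ,  0.01 ]), 'grip_force': np.float64(0.0), 'grip_width': np.float64(0.087)} 0.022
scene 425.6090204450289 [ 1.147 -0.636  0.906] [[0.73, 0.68, -0.01], [0.45, -0.5, -0.73], [-0.51, 0.53, -0.68]]
stop [(0.97, [320.0, 150.0, 55.0, 52.0])]
tube [(0.64, [288.0, 178.0, 45.0, 37.0]), (0.4, [136.0, 260.0, 22.0, 23.0])]
pad [(0.67, [225.0, 222.0, 37.0, 35.0])]
spacer [(0.87, [205.0, 274.0, 24.0, 20.0]), (0.85, [197.0, 250.0, 16.0, 20.0])]
bush [(0.67, [135.0, 259.0, 18.0, 20.0]), (0.59, [157.0, 233.0, 20.0, 17.0])]
glue [(0.95, [275.0, 113.0, 16.0, 34.0])]
mallet [(0.85, [356.0, 220.0, 72.0, 54.0])]
offcut [(0.7, [272.0, 289.0, 41.0, 54.0])]
tube_mouth [(0.98, [288.0, 177.0, 43.0, 43.0])]
side 479.1516850611689 [ 0.236 -0.785  1.099] [[0.94, -0.33, 0.01], [-0.25, -0.72, -0.64], [0.22, 0.61, -0.76]]
stop [(0.92, [228.0, 130.0, 52.0, 46.0]), (0.73, [240.0, 167.0, 35.0, 48.0]), (0.46, [323.0, 277.0, 18.0, 24.0])]
tube [(0.78, [240.0, 168.0, 31.0, 44.0]), (0.36, [270.0, 336.0, 15.0, 22.0])]
pad [(0.97, [260.0, 242.0, 43.0, 36.0])]
spacer [(0.82, [287.0, 278.0, 16.0, 22.0])]
bush [(0.71, [242.0, 302.0, 20.0, 23.0]), (0.56, [271.0, 333.0, 16.0, 22.0]), (0.3, [314.0, 156.0, 40.0, 65.0])]
glue [(0.9, [149.0, 133.0, 22.0, 43.0])]
mallet [(0.91, [312.0, 155.0, 36.0, 62.0])]
offcut [(0.83, [359.0, 234.0, 40.0, 46.0])]
tube_mouth [(0.92, [239.0, 166.0, 41.0, 46.0])]
[[0.001, -0.967, -0.253, 0.068], [1.0, 0.001, -0.0, 0.0], [0.0, -0.253, 0.967, -0.139], [0.0, 0.0, 0.0, 1.0]]
```

View pics/scene0.png

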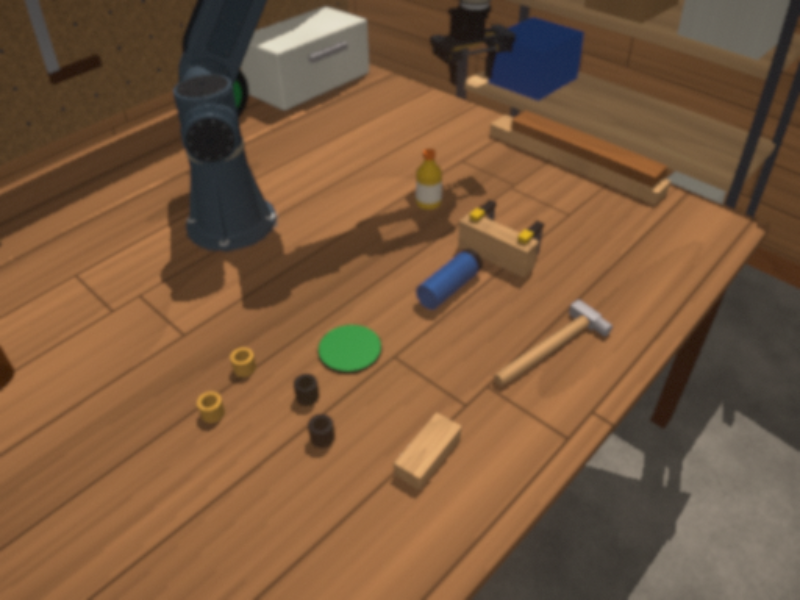

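View pics/side0.png

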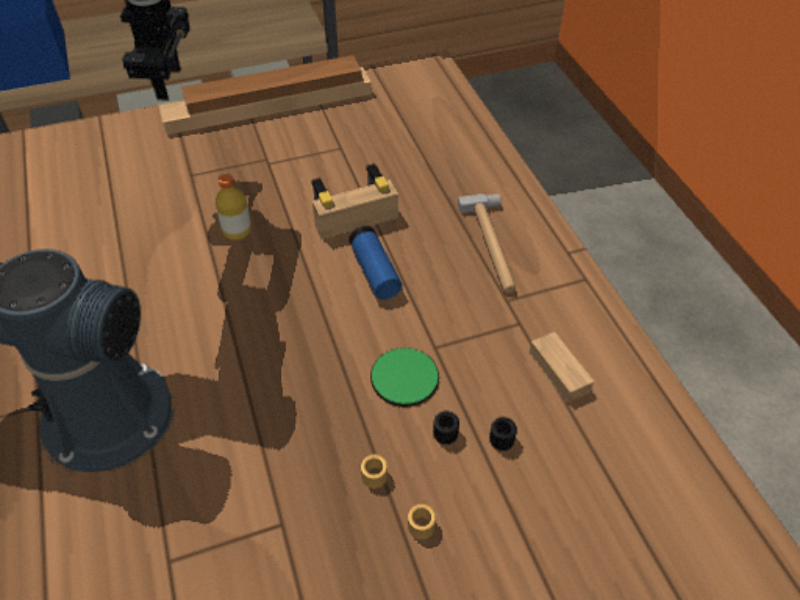

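The scene view (800x600) shows the tube at (448,280) with its foot towards the stop at (498,243), and the pad at (350,347).
- **Spacer candidates:** scene (306,390) and (320,430), side (446,427) and (503,433). The second is farther from the base, so it is my choice.
- **Bush candidates:** scene (242,362) and (209,408), side (374,472) and (421,522). The second is farther to the right, so it is my choice.

```bash
cat > h.py <<'E'
from rig import robot
import cv2,numpy as np
from scipy.optimize import minimize
from scipy.spatial.transform import Rotation as Ro
def cam(c):
    m=robot.camera_model(c); K=np.array([[m["fx"],0,m["cx"]],[0,m["fy"],m["cy"]],[0,0,1]]);D=np.array(m["distortion"],float)
    if c=="wrist":
        o=robot.get_obs();T=np.eye(4);T[:3,:3]=Ro.from_quat(o["tool_rot"]).as_matrix();T[:3,3]=o["position"]
        W=np.linalg.inv(T@np.array(m["tool_from_camera"]));R,t=W[:3,:3],W[:3,3]
    else: R,t=np.array(m["R"]),np.array(m["t"])
    return K,D,R,t
def proj(C,X):
    K,D,R,t=C; return cv2.projectPoints(np.asarray(X,float).reshape(-1,1,3),cv2.Rodrigues(R)[0],t,K,D)[0].reshape(-1,2)
def onz(C,uv,z):
    K,D,R,t=C; n=cv2.undistortPoints(np.array(uv,float).reshape(-1,1,2),K,D).reshape(-1,2)
    d=np.c_[n,np.ones(len(n))]@R; o=-R.T@t; return o+d*((z-o[2])/d[:,2])[:,None]
a=np.linspace(0,2*np.pi,40,endpoint=False)
def cyl(r,h): return np.vstack([np.c_[r*np.cos(a),r*np.sin(a),0*a+z] for z in(0,h)])
def box(x0,x1,y0,y1,h): return np.array([[x,y,z] for x in(x0,x1) for y in(y0,y1) for z in(0,h)],float)
def lying(p): # tube: x,y of foot face, yaw of axis
    return cyl(.028,.15)@(Ro.from_euler('z',p[2])*Ro.from_euler('y',np.pi/2)).as_matrix().T+[p[0],p[1],.028]
def placed(P): return lambda p:P@Ro.from_euler('z',p[2] if len(p)>2 else 0).as_matrix().T+[p[0],p[1],0]
def fit(model,views,p0):
    S=8
    def cost(p):
        e=0
        for C,m in views:
            uv=proj(C,model(p)); h=cv2.convexHull(((uv)*256).astype(np.float32)).astype(np.int32)
            ys,xs=np.nonzero(m);x0,y0=xs.min()-15,ys.min()-15;w,hh=xs.max()-x0+15,ys.max()-y0+15
            im=np.zeros((hh*4,w*4),np.uint8); cv2.fillPoly(im,[np.round((h/256-[x0,y0]+.5)*4*16).astype(np.int32)],1,shift=4)
            M=np.zeros((hh,w));M[max(0,-y0):,max(0,-x0):]=0
            M=np.array([[m[y,x] if 0<=y<384 and 0<=x<512 else 0 for x in range(x0,x0+w)] for y in range(y0,y0+hh)],float)
            I=cv2.resize(im.astype(np.float32),(w,hh),interpolation=cv2.INTER_AREA)
            e+=np.abs(I-M).sum()/M.sum()
        return e/len(views)
    p0=np.array(p0,float);s=np.vstack([p0]+[p0+np.eye(len(p0))[i]*(.012 if i<2 else .15) for i in range(len(p0))])
    r=minimize(cost,p0,method="Nelder-Mead",options=dict(initial_simplex=s,maxiter=90));return np.round(r.x,4),round(r.fun,3)
E
python3 - <<'E'
from h import *
robot.camera("scene");robot.camera("side")
C={c:cam(c) for c in("scene","side")}
def outs(l): return {c:robot.outline_of(c,l) for c in C}
def near(ds,uv): return min(ds,key=lambda d:np.hypot(*(np.array(d["extent"][:2])-uv)),default=None)
k=.64
T={"spacer":[(205,275),(322,277),cyl(.021,.04)],"spacer_b":[(196,250),(285.5,273),cyl(.021,.04)],"bush":[(134,261),(270,334),cyl(.021,.035)],"bush_b":[(155,232),(240,302),cyl(.021,.035)],
"pad":[(224,222),(259,241),cyl(.06,.008)],"stop":[(318,157),(228,132),box(-.085,.085,0,.045,.07)],"tube":[(288,178),(240,168),None],"glue":[(275,113),(149,133),cyl(.03,.12)],"offcut":[(274,289),(359,234),box(-.025,.025,-.06,.06,.035)]}
cache={}
for n,(u,v,P) in T.items():
    l=n.split("_")[0]
    if l not in cache: cache[l]=outs(l)
    V=[];x0=[]
    for c,uv in(("scene",u),("side",v)):
        d=near(cache[l][c],uv)
        if d is not None and np.hypot(*(np.array(d["extent"][:2])-uv))<14: V.append((C[c],d["region"])); x0.append(onz(C[c],[d["extent"][:2]],.02)[0]);
    if not V: print(n,"none");continue
    x=np.mean(x0,0)[:2]
    if n=="tube": r=min((fit(lying,V,[x[0]-.075*np.cos(y),x[1]-.075*np.sin(y),y]) for y in(-2,-1.6,-1.2)),key=lambda r:r[1])
    elif n in("stop","offcut"): r=min((fit(placed(P),V,[*x,y]) for y in(-.5,0,.5)),key=lambda r:r[1])
    else: r=fit(placed(P),V,x)
    print(n,len(V),np.round(x0,3).tolist(),*r)
E
```

```text
spacer 2 [[0.611, -0.26, 0.02], [0.608, -0.262, 0.02]] [ 0.6066 -0.2605] 0.165
spacer_b 2 [[0.526, -0.221, 0.02], [0.522, -0.233, 0.02]] [ 0.5213 -0.2205] 0.103
bush 2 [[0.431, -0.356, 0.02], [0.425, -0.365, 0.02]] [ 0.4285 -0.3567] 0.158
bush_b 2 [[0.388, -0.253, 0.02], [0.389, -0.26, 0.02]] [ 0.3861 -0.2559] 0.218
pad 2 [[0.508, -0.098, 0.02], [0.499, -0.11, 0.02]] [ 0.4947 -0.0918] 0.051
stop 2 [[0.517, 0.354, 0.02], [0.545, 0.339, 0.02]] [0.5334 0.2892 0.0375] 0.188
tube 2 [[0.522, 0.163, 0.02], [0.532, 0.167, 0.02]] [ 0.5198  0.2368 -1.5204] 0.069
glue 2 [[0.242, 0.42, 0.02], [0.3, 0.415, 0.02]] [0.2915 0.3632] 0.236
offcut 2 [[0.753, -0.177, 0.02], [0.76, -0.177, 0.02]] [ 0.756  -0.1702  0.1142] 0.095
```

```bash
python3 -m jog '[0.087,-0.051,-0.03,0,0, 0.087,-0.051,-0.03,0,0, 0.087,-0.051,-0.03,0,0, 0.087,-0.051,-0.03,0,0, 0.087,-0.051,-0.03,0,0, 0.087,-0.051,-0.03,0,0, 0.087,-0.051,-0.03,0,0, 0.087,-0.051,-0.03,0,0, 0.087,0,0,0,0.93, 0.087,0,0,0,0.93, 0.087,0,0,0,0.93, 0.087,0,0,0,0.93, 0.087,0,0,0,0.93, 0.087,0,0,0,0.93, 0.087,0,0,0,0.93]' 12
cat > look.py <<'E'
from h import *
import sys
def shot(name,view=True):
    C=cam("wrist");im=robot.camera("wrist");
    if view: cv2.imwrite("pics/%s.png"%name,im)
    return C,im
def rings(C,l,z):
    for d in robot.look_for("wrist",l): print(l,round(d["conf"],2),np.round(d["extent"]),"world@z",z,np.round(onz(C,[d["extent"][:2]],z)[0],4))
def state():
    o=robot.get_obs();R=Ro.from_quat(o["tool_rot"]).as_matrix()
    print("t %.2f pos %s yyaw %.4f q6 %.2f F %s w %.4f gf %.1f"%(o["time"],np.round(o["position"],4),np.arctan2(R[1,1],R[0,1]),o["q"][5],np.round(o["ft_force"],1),o["grip_width"],o["grip_force"]),"tilt",np.round(R[:,2],3))
E
python3 - <<'E'
from look import *
state();C,im=shot("w1")
for l in("tube","stop"):
    ds=robot.outline_of("wrist",l)
    print(l,[(round(d["conf"],2),np.round(d["extent"])) for d in ds])
    if l=="tube" and ds: print(*fit(lying,[(C,ds[0]["region"])],[.52,.237,-1.52]))
    if l=="stop" and ds: np.save("stopmask.npy",ds[0]["region"]); print(*fit(placed(box(-.085,.085,0,.045,.07)),[(C,ds[0]["region"])],[.533,.289,.03]))
E
```

```text
time: 3.68
position: [0.5233, 0.2021, 0.2446]
tool_rot: [0.692, 0.722, 0.0, 0.0]
ft_force: [-0.3, 0.2, 0.4]
grip_width: 0.087
grip_force: 0.0
t 3.67 pos [0.5233 0.2021 0.2446] yyaw 0.0414 q6 0.13 F [-0.3  0.2  0.4] w 0.0870 gf 0.0 tilt [ 0.  0. -1.]
tube [(0.86, array([258., 198.,  45.,  97.]))]
[ 0.5218  0.2351 -1.5339] 0.165
stop [(0.57, array([272.,  62., 165., 106.])), (0.51, array([ 50.,  33., 100.,  66.]))]
[0.5335 0.284  0.0545] 0.276
```

View pics/w1.png

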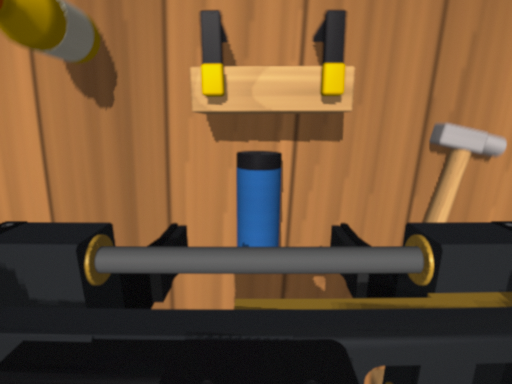

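The wrist view shows the stop's upper front edge from (192,110) to (352,111). The tube's foot end is at rows 153-168 between columns 238 and 281, and its sides run nearly straight down the picture. The gripper hides the mouth.

Run:
```python
from look import *
C=cam("wrist")
print(onz(C,[(192,110.5),(352,111.5)],.07).round(4))
print(onz(C,[(237.5,170),(237.5,245),(281.5,170),(280.5,245)],.028).round(4))
print(onz(C,[(238,153),(281,153)],.045).round(4), onz(C,[(260,152)],.056).round(4))
```

```text
[[0.45   0.2802 0.07  ]
 [0.6185 0.2878 0.07  ]]
[[0.4971 0.2126 0.028 ]
 [0.5003 0.1112 0.028 ]
 [0.5521 0.2153 0.028 ]
 [0.5579 0.1141 0.028 ]]
[[0.4982 0.2355 0.045 ]
 [0.5486 0.2381 0.045 ]] [[0.5238 0.239  0.056 ]]
```

```bash
python3 -m jog '[0.087,-0.042,0.001,0,0, 0.087,-0.041,0.001,0.02,0, 0.087,0,0,0.055,0, 0.087,0,0,0.055,0, 0.087,0,0,0.055,0, 0.087,0,0,0.0286,0, 0.05,0,0,0,0, 0.05,0,0,0,0, 0.05,0,0,0,0, 0.05,0,0,0,0]' 12
```

```text
time: 5.08
position: [0.529, 0.1193, 0.0322]
tool_rot: [0.69, 0.724, 0.0, 0.0]
ft_force: [-1.1, -0.7, 5.4]
grip_width: 0.0562
grip_force: 12.0
```

```bash
python3 -m jog '[0.05,0.015,0,0,0, 0.05,0.015,0,0,0, 0.05,0.008,0,0,0, 0.05,0.003,0,0,0, 0.05,0.002,0,0,0]'; python3 -m jog '[0.05,0.002,0,0,0]';python3 -m jog '[0.05,0.002,0,0,0]'
```

```text
time: 5.7
position: [0.5284, 0.1625, 0.0322]
tool_rot: [0.69, 0.724, 0.001, 0.002]
ft_force: [0.2, -4.2, 7.6]
grip_width: 0.0555
grip_force: 12.0
time: 5.82
position: [0.5283, 0.1644, 0.0322]
tool_rot: [0.69, 0.724, 0.001, 0.001]
ft_force: [0.1, -4.7, 6.8]
grip_width: 0.0558
grip_force: 12.0
time: 5.95
position: [0.5282, 0.1659, 0.0322]
tool_rot: [0.69, 0.724, 0.001, 0.002]
ft_force: [0.2, -12.2, 7.3]
grip_width: 0.0556
grip_force: 12.0
```

```bash
python3 -m jog '[0.05,-0.001,0,-0.01,0, 0.05,-0.001,0,-0.01,0, 0.05,0,0,-0.0093,0, 0.05,0.0006,0,-0.0093,0, 0.05,0.0018,0,-0.0085,0, 0.05,0.0025,0,-0.0081,0, 0.05,0.0034,0,-0.0073,0, 0.05,0.0044,0,-0.0067,0]' 8
python3 - <<'E'
from look import *
state();cv2.imwrite("pics/up1.png",cv2.resize(robot.camera("scene")[110:230,210:370],(800,600),interpolation=cv2.INTER_CUBIC))
E
```

```text
time: 6.95
position: [0.5265, 0.1772, 0.1007]
tool_rot: [0.69, 0.723, 0.0, 0.0]
ft_force: [-0.6, -1.3, -2.5]
grip_width: 0.056
grip_force: 8.0
t 6.95 pos [0.5265 0.1772 0.1007] yyaw 0.0469 q6 0.08 F [-0.6 -1.3 -2.5] w 0.0560 gf 8.0 tilt [ 0. -0. -1.]
```

View pics/up1.png

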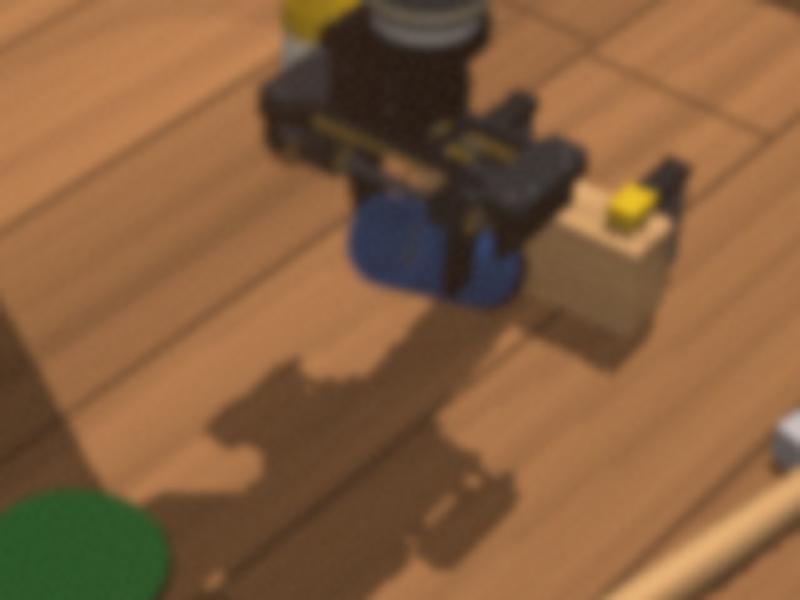

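The crop shows the tube raised in the fingers (blue from (355,240) to (520,280)) with its foot end hidden near the stop. I'll check its angle against the side view's outline.

```bash
cat > til.py <<'E'
from look import *
ex=np.array([.9989,.0469,0]);ey=np.array([-.0469,.9989,0]);F=np.array([.534,.284,0])
def tilted(th,g,d): # tube with point d on axis at g
    ax=-ey*np.cos(th)+np.array([0,0,1])*np.sin(th); n=np.cross(ax,ex)
    return cyl(.028,.15)@np.array([ex,n,ax])+g-d*ax
def ang():
    o=robot.get_obs();g=o["position"]-[0,0,.003];out=[]
    for c in("scene","side"):
        robot.camera(c);C=cam(c);ds=robot.outline_of(c,"tube")
        if not ds: print(c,"none");continue
        m=ds[0]["region"];ys,xs=np.nonzero(m);b=[]
        for th in np.arange(0,100,5):
            h=cv2.convexHull(np.round(proj(C,tilted(np.radians(th),g,.118))).astype(np.int32));im=np.zeros(m.shape,np.uint8);cv2.fillPoly(im,[h],1)
            e=cv2.boundingRect(h);b.append((round((m&(im==0)).sum()/m.sum(),2),(im>0).sum(),th))
        print(c,ds[0]["conf"],m.sum(),sorted(b)[:6])
    q=(g-F); print("dist to face",q@ey,"h",g[2])
E
python3 -c "from til import *; ang()"
```

```text
scene 0.59 476 [(np.float64(0.01), np.int64(665), np.int64(40)), (np.float64(0.02), np.int64(652), np.int64(45)), (np.float64(0.07), np.int64(678), np.int64(35)), (np.float64(0.08), np.int64(652), np.int64(50)), (np.float64(0.16), np.int64(676), np.int64(55)), (np.float64(0.16), np.int64(698), np.int64(30))]
side 0.72 320 [(np.float64(0.0), np.int64(546), np.int64(40)), (np.float64(0.02), np.int64(583), np.int64(35)), (np.float64(0.04), np.int64(642), np.int64(30)), (np.float64(0.05), np.int64(520), np.int64(45)), (np.float64(0.05), np.int64(694), np.int64(25)), (np.float64(0.07), np.int64(527), np.int64(50))]
dist to face -0.10576480732020485 h 0.09839185404906807
```

```bash
python3 -m jog '[0.05,0.0052,0,-0.006,0, 0.05,0.0058,0,-0.005,0, 0.05,0.0066,0,-0.0042,0, 0.05,0.0072,0,-0.0032,0, 0.05,0.008,0,-0.0025,0, 0.05,0.0084,0,-0.0015,0, 0.05,0.009,0,-0.0006,0, 0.05,0.0094,0,0.0002,0, 0.05,0.0095,0,0.0012,0, 0.05,0.0095,0,0.0025,0, 0.05,0,0,0,0]' 8
python3 -c "from til import *; ang()"
```

```text
time: 8.57
position: [0.5229, 0.2573, 0.1193]
tool_rot: [0.69, 0.723, 0.001, -0.0]
ft_force: [0.8, 3.2, 3.2]
grip_width: 0.0559
grip_force: 8.0
scene 0.72 722 [(np.float64(0.02), np.int64(907), np.int64(95)), (np.float64(0.04), np.int64(872), np.int64(90)), (np.float64(0.11), np.int64(839), np.int64(85)), (np.float64(0.16), np.int64(799), np.int64(80)), (np.float64(0.22), np.int64(793), np.int64(75)), (np.float64(0.29), np.int64(763), np.int64(70))]
side 0.58 728 [(np.float64(0.01), np.int64(925), np.int64(95)), (np.float64(0.02), np.int64(844), np.int64(85)), (np.float64(0.02), np.int64(891), np.int64(90)), (np.float64(0.08), np.int64(801), np.int64(80)), (np.float64(0.15), np.int64(759), np.int64(75)), (np.float64(0.22), np.int64(710), np.int64(70))]
dist to face -0.02617977654477806 h 0.11633010323316996
```

```bash
python3 -m jog '[0.087,0,0,0,0, 0.087,0,0,0,0, 0.087,0,0,0,0, 0.087,0,0,0,0, 0.087,-0.001,0,-0.03,0, 0.087,0,0,-0.02,0, 0.087,0,0,0,0, 0.087,0,0,0,0]'
python3 - <<'E'
from til import *
ang();state()
cv2.imwrite("pics/up2.png",cv2.resize(np.hstack([robot.camera("side")[60:240,160:340],robot.camera("scene")[90:270,210:390]]),(800,400),interpolation=cv2.INTER_CUBIC))
E
```

```text
time: 9.78
position: [0.5222, 0.2543, 0.1686]
tool_rot: [0.69, 0.723, -0.001, -0.0]
ft_force: [-0.3, -0.9, -0.7]
grip_width: 0.0872
grip_force: 0.0
scene 0.74 748 [(np.float64(0.19), np.int64(935), np.int64(90)), (np.float64(0.22), np.int64(943), np.int64(95)), (np.float64(0.23), np.int64(872), np.int64(85)), (np.float64(0.29), np.int64(868), np.int64(80)), (np.float64(0.37), np.int64(835), np.int64(75)), (np.float64(0.43), np.int64(814), np.int64(70))]
side 0.83 845 [(np.float64(0.15), np.int64(1008), np.int64(95)), (np.float64(0.18), np.int64(969), np.int64(90)), (np.float64(0.25), np.int64(909), np.int64(85)), (np.float64(0.31), np.int64(871), np.int64(80)), (np.float64(0.37), np.int64(830), np.int64(75)), (np.float64(0.45), np.int64(757), np.int64(70))]
dist to face -0.029143987750398243 h 0.16556811486598655
t 9.97 pos [0.5222 0.2543 0.1682] yyaw 0.0467 q6 0.21 F [-1.6  0.5  0.5] w 0.0871 gf 0.0 tilt [-0.002 -0.001 -1.   ]
```

View pics/up2.png

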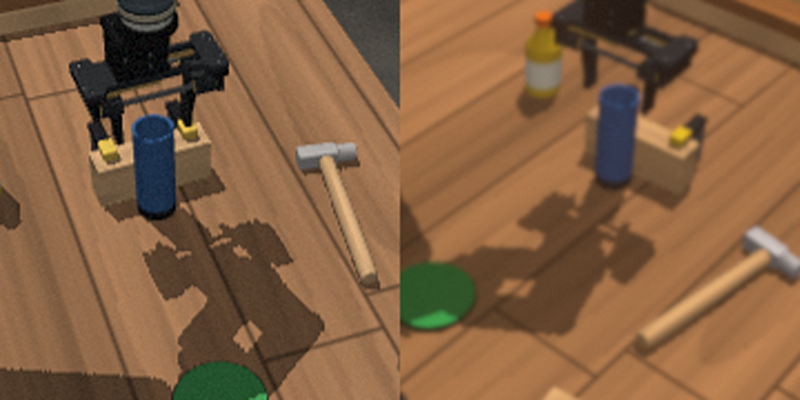

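The side half of the crop shows the tube standing alone at the stop (base at about (155,210)) with the fingers clear of it. I'll take it again with a firm grip and carry it.

```bash
python3 -m jog '[0.087,0,0,0.025,0, 0.087,0,0,0.025,0, 0.05,0,0,0,0, 0.05,0,0,0,0, 0.05,0,0,0,0, 0.05,0,0,0,0, 0.05,0,0,-0.02,0, 0.05,-0.01,0,-0.02,0, 0.05,-0.03,-0.004,0,0, 0.05,-0.045,-0.006,0,0, 0.05,-0.05,-0.006,0,0, 0.05,-0.05,-0.006,0,0, 0.05,-0.05,-0.006,0,0, 0.05,-0.045,-0.006,0,0, 0.05,-0.035,-0.005,0,0, 0.05,-0.02,-0.0035,0,0, 0.05,-0.01,-0.001,0,0, 0.05,0,0,0,0]' 40
python3 - <<'E'
from til import *
ang();state()
C,im=shot("w2");rings(C,"pad",.008);rings(C,"tube_mouth",.19)
for c in("scene","side"):
    C=cam(c);rs=robot.look_for(c,"pad");print(c,[(round(d["conf"],2),onz(C,[d["extent"][:2]],.006)[0].round(3)) for d in rs])
cv2.imwrite("pics/carry.png",cv2.resize(np.hstack([robot.camera("side")[140:300,180:340],im[:, 64:448][::2,::2][:160,:192]]),(800,400),interpolation=cv2.INTER_CUBIC))
E
```

```text
time: 12.32
position: [0.4954, -0.0923, 0.1591]
tool_rot: [0.691, 0.723, 0.0, -0.0]
ft_force: [-0.4, -0.1, -4.2]
grip_width: 0.0562
grip_force: 40.0
scene 0.9 794 [(np.float64(0.01), np.int64(1121), np.int64(90)), (np.float64(0.03), np.int64(1126), np.int64(85)), (np.float64(0.05), np.int64(1154), np.int64(95)), (np.float64(0.13), np.int64(1076), np.int64(80)), (np.float64(0.23), np.int64(1050), np.int64(75)), (np.float64(0.32), np.int64(1012), np.int64(70))]
side 0.87 871 [(np.float64(0.0), np.int64(1128), np.int64(90)), (np.float64(0.01), np.int64(1209), np.int64(95)), (np.float64(0.04), np.int64(1080), np.int64(85)), (np.float64(0.13), np.int64(1002), np.int64(80)), (np.float64(0.23), np.int64(926), np.int64(75)), (np.float64(0.32), np.int64(843), np.int64(70))]
dist to face -0.37408888567816667 h 0.1561223659333037
t 12.53 pos [ 0.4953 -0.0911  0.1592] yyaw 0.0480 q6 -0.45 F [-0.5 -0.1 -4.4] w 0.0555 gf 40.0 tilt [-0.001  0.    -1.   ]
pad 0.69 [259. 179. 115.  89.] world@z 0.008 [ 0.4962 -0.0784  0.008 ]
pad 0.66 [259. 234. 133. 133.] world@z 0.008 [ 0.4985 -0.1388  0.008 ]
tube_mouth 0.69 [259. 235. 134. 128.] world@z 0.19 [ 0.4949 -0.0664  0.19  ]
scene [(0.93, array([ 0.504, -0.095,  0.006]))]
side [(0.89, array([ 0.49 , -0.107,  0.006])), (0.15, array([0.505, 0.338, 0.006]))]
```

View pics/carry.png

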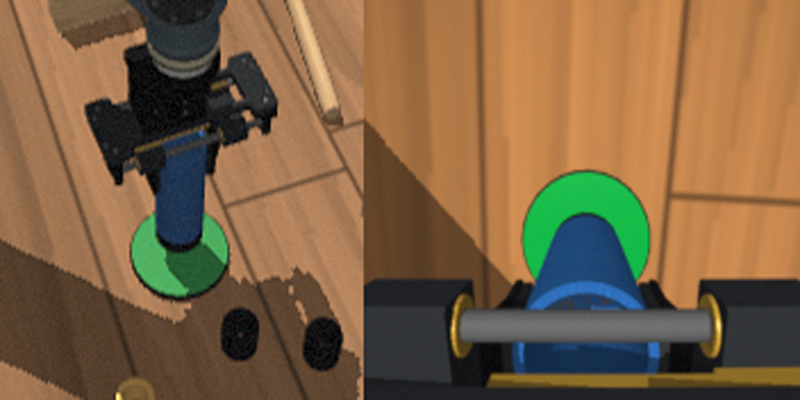

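The tube hangs upright over the pad, with green showing all round its foot. In the wrist view the pad's far edge is at row 136 and its sides are at columns 204 and 316.

Run:
```python
from look import *
C=cam("wrist");print(onz(C,[(260.5,136),(204,188),(316,188)],.008).round(4))
```

```text
[[ 0.4954 -0.0356  0.008 ]
 [ 0.4394 -0.0912  0.008 ]
 [ 0.5557 -0.0856  0.008 ]]
```

```bash
python3 -m jog '[0.05,-0.003,0.002,0.012,0, 0.05,0,0,0.012,0, 0.05,0,0,0.005,0, 0.05,0,0,0.0015,0, 0.05,0,0,0,0]'; python3 -m jog '[0.05,0,0,0.0015,0, 0.05,0,0,0,0]'
```

```text
time: 13.45
position: [0.4977, -0.0951, 0.1287]
tool_rot: [0.69, 0.723, 0.0, 0.0]
ft_force: [0.5, -1.1, -4.8]
grip_width: 0.0554
grip_force: 40.0
time: 13.7
position: [0.4981, -0.0953, 0.1281]
tool_rot: [0.69, 0.723, 0.0, 0.001]
ft_force: [-1.9, 0.5, 3.5]
grip_width: 0.0558
grip_force: 40.0
```

```bash
python3 -m jog '[0.087,0,0,0,0, 0.087,0,0,0,0, 0.087,0,0,0,0, 0.087,0,0,0,0, 0.087,0,0,-0.03,0, 0.087,0,0,-0.055,0, 0.087,0,0,-0.055,0, 0.087,0,0,-0.03,0, 0.087,0,0,0,0]'
python3 - <<'E'
from look import *
state();C,im=shot("w3");rings(C,"tube_mouth",.158)
ds=robot.outline_of("wrist","tube")
print([(round(d["conf"],2),np.round(d["extent"])) for d in ds])
if ds: print(*fit(lambda p:cyl(.028,.15)+[p[0],p[1],.008],[(C,ds[0]["region"])],[.498,-.095]))
E
```

```text
time: 14.82
position: [0.499, -0.0956, 0.2998]
tool_rot: [0.69, 0.723, 0.001, 0.003]
ft_force: [-0.7, 0.9, 0.8]
grip_width: 0.087
grip_force: 0.0
t 14.82 pos [ 0.499  -0.0956  0.2998] yyaw 0.0469 q6 -0.46 F [-0.7  0.9  0.8] w 0.0870 gf 0.0 tilt [ 0.006 -0.003 -1.   ]
tube_mouth 0.97 [256. 183.  56.  62.] world@z 0.158 [ 0.4977 -0.0853  0.158 ]
[(0.8, array([258., 185.,  52.,  68.]))]
[ 0.4986 -0.0941] 0.045
```

View pics/w3.png

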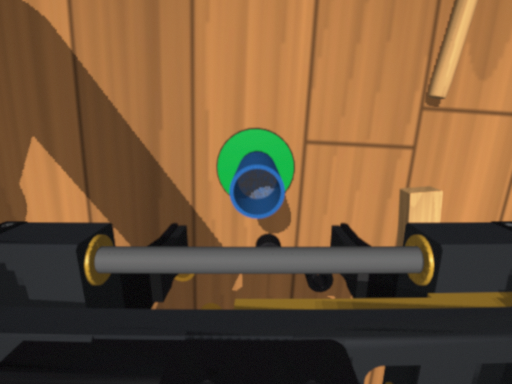

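The wrist view shows the tube standing on the pad with its mouth ring at (258,190) and green all round, which puts its centre at about (0.498,-0.095). Next I go above the chosen spacer.

```bash
python3 -m jog '[0.087,-0.03,0.02,0.01,0, 0.087,-0.045,0.026,0.025,0, 0.087,-0.045,0.026,0.03,0, 0.087,-0.035,0.02,0.025,0, 0.087,-0.015,0.009,0.01,0, 0.087,0,0,0,0]'
python3 - <<'E'
from look import *
state();C,im=shot("w4");rings(C,"spacer",.02)
for d in robot.outline_of("wrist","spacer"): print(round(d["conf"],2),np.round(d["extent"]),fit(lambda p:cyl(.021,.04)+[p[0],p[1],0],[(C,d["region"])],onz(C,[d["extent"][:2]],.02)[0][:2]))
E
```

```text
time: 15.72
position: [0.6056, -0.26, 0.1951]
tool_rot: [0.691, 0.723, -0.0, -0.002]
ft_force: [-0.2, 0.3, 0.9]
grip_width: 0.0867
grip_force: 0.0
t 15.72 pos [ 0.6056 -0.26    0.1951] yyaw 0.0459 q6 -0.62 F [-0.2  0.3  0.9] w 0.0867 gf 0.0 tilt [-0.004  0.003 -1.   ]
spacer 0.9 [259. 190.  42.  42.] world@z 0.02 [ 0.6068 -0.2637  0.02  ]
spacer 0.84 [185. 150.  46.  37.] world@z 0.02 [ 0.524  -0.2226  0.02  ]
0.85 [259. 189.  43.  41.] (array([ 0.606 , -0.2612]), np.float64(0.262))
0.75 [183. 150.  43.  36.] (array([ 0.5227, -0.2217]), np.float64(0.196))
```

View pics/w4.png

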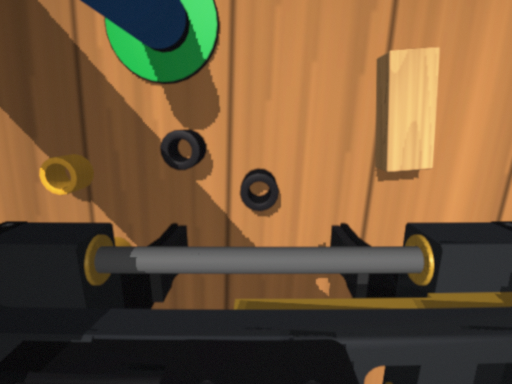

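The chosen spacer is the right-hand black ring at (259,190), directly under the tool. Its look-alike at (183,150) is nearer the base, 0.57 m against 0.66 m.

```bash
python3 -m jog '[0.087,-0.002,0.001,0.03,0, 0.087,0,0,0.05,0, 0.087,0,0,0.045,0, 0.087,0,0,0.02,0, 0.087,0,0,0.002,0, 0.035,0,0,0,0, 0.035,0,0,0,0, 0.035,0,0,0,0, 0.035,0,0,0,0, 0.035,0,0,0,0]' 20
```

```text
time: 17.12
position: [0.6076, -0.2622, 0.0504]
tool_rot: [0.69, 0.723, 0.0, 0.0]
ft_force: [0.5, 0.6, 0.1]
grip_width: 0.0449
grip_force: 0.1
```

```bash
python3 -m jog '[0.035,0,0,0,0, 0.035,0,0,0,0, 0.035,0,0,0,0]'
```

```text
time: 17.5
position: [0.6075, -0.2622, 0.0503]
tool_rot: [0.69, 0.723, -0.0, -0.0]
ft_force: [-1.8, -0.7, 1.3]
grip_width: 0.0409
grip_force: 20.0
```

```bash
python3 -m jog '[0.035,0,0,-0.03,0, 0.035,0,0,-0.06,0, 0.035,0,0,-0.06,0, 0.035,0.03,-0.0177,-0.03,0, 0.035,0.045,-0.0265,0,0, 0.035,0.045,-0.0265,0,0, 0.035,0.035,-0.0206,0,0, 0.035,0.0175,-0.0104,0,0, 0.035,0,0,0,0, 0.035,0,0,0,0]'
python3 - <<'E'
from look import *
state();C,im=shot("w5")
p=robot.get_obs()["position"]
for l in("spacer","tube_mouth","tube"):
    for d in robot.look_for("wrist",l): print(l,round(d["conf"],2),np.round(d["extent"]))
print(onz(C,[(258,190)],p[2]-.01))
g=p+[0,0,-.0103]; print("pred ring top",proj(C,cyl(.021,0)[:40:10]+g).round(),"mouth",proj(C,cyl(.028,0)[:40:10]+[.498,-.0945,.158]).round())
E
```

```text
time: 18.75
position: [0.4996, -0.096, 0.2305]
tool_rot: [0.691, 0.723, 0.0, 0.001]
ft_force: [0.2, -0.5, 0.2]
grip_width: 0.041
grip_force: 20.0
t 18.75 pos [ 0.4996 -0.096   0.2305] yyaw 0.0462 q6 -0.46 F [ 0.2 -0.5  0.2] w 0.0410 gf 20.0 tilt [ 0.002 -0.001 -1.   ]
spacer 0.81 [258. 237.  73.  84.]
spacer 0.71 [271. 284.  32.  18.]
tube_mouth 0.59 [258. 198.  79.  79.]
tube 0.86 [256. 199.  72.  80.]
[[ 0.49833072 -0.06217965  0.22038629]]
pred ring top [[294. 250.]
 [259. 213.]
 [220. 247.]
 [256. 281.]] mouth [[292. 214.]
 [257. 177.]
 [219. 211.]
 [254. 246.]]
```

View pics/w5.png

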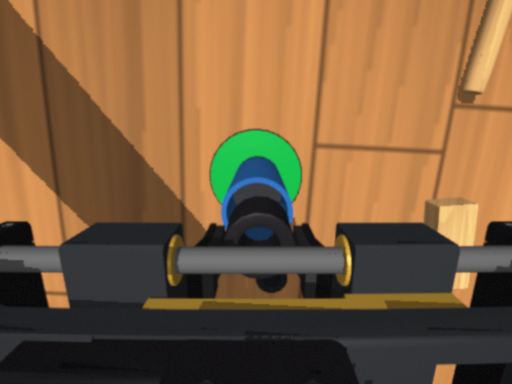

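Run:
```python
import cv2,numpy as np
im=cv2.imread("pics/w5.png").astype(int)
for r in range(174,224,4):
    b=im[r];blue=(b[:,0]>b[:,2]+50)&(b[:,0]>90);bright=(b[:,0]>170)&(b[:,2]<90);dark=b.max(1)<60
    f=lambda m:(np.nonzero(m[200:320])[0][[0,-1]]+200).tolist() if m[200:320].any() else None
    print(r,"blue",f(blue),"bright",f(bright),"dark",f(dark))
print(im[176:222:2,258].tolist())
```

```text
174 blue [234, 278] bright None dark None
178 blue [233, 280] bright [249, 264] dark None
182 blue [231, 282] bright [239, 274] dark None
186 blue [229, 284] bright [233, 280] dark None
190 blue [227, 286] bright [229, 284] dark None
194 blue [224, 289] bright [226, 287] dark [258, 260]
198 blue [222, 291] bright [224, 289] dark [244, 273]
202 blue [221, 291] bright [223, 290] dark [239, 278]
206 blue [222, 291] bright [222, 291] dark [235, 281]
210 blue [221, 292] bright [222, 291] dark [233, 284]
214 blue [222, 292] bright [222, 291] dark [231, 286]
218 blue [222, 291] bright [223, 291] dark [229, 287]
222 blue [223, 290] bright [224, 226] dark [229, 287]
[[136, 82, 36], [194, 115, 48], [200, 120, 53], [156, 98, 57], [68, 61, 60], [61, 58, 61], [62, 60, 62], [62, 59, 59], [62, 59, 61], [59, 57, 57], [40, 39, 40], [25, 24, 24], [24, 23, 25], [26, 23, 25], [26, 25, 25], [26, 25, 27], [26, 22, 25], [27, 26, 25], [40, 38, 38], [68, 67, 69], [51, 47, 49], [45, 41, 43], [44, 41, 42]]
```

```bash
python3 -m jog '[0.035,0.0015,-0.001,0.01,0, 0.035,0,0,0.01,0, 0.035,0,0,0.008,0, 0.035,0,0,0,0]'; python3 -m jog '[0.035,0,0,0.007,0, 0.035,0,0,0.007,0, 0.035,0,0,0.003,0, 0.035,0,0,0,0]'
```

```text
time: 19.45
position: [0.4964, -0.093, 0.2013]
tool_rot: [0.69, 0.723, -0.0, -0.001]
ft_force: [0.4, 0.2, -0.0]
grip_width: 0.0407
grip_force: 20.0
time: 19.95
position: [0.4967, -0.0931, 0.185]
tool_rot: [0.69, 0.723, -0.0, -0.0]
ft_force: [0.4, 0.1, -0.4]
grip_width: 0.0409
grip_force: 20.0
```

```bash
python3 -m jog '[0.087,0,0,0,0, 0.087,0,0,0,0, 0.087,0,0,0,0, 0.087,0,0,0,0, 0.087,0,0,-0.04,0, 0.087,0,0,-0.05,0, 0.087,0,0,-0.025,0, 0.087,0,0,0,0, 0.087,0,0,0,0]'
python3 - <<'E'
from look import *
state();C,im=shot("w6")
for l in("spacer","tube_mouth","tube"):
    for d in robot.look_for("wrist",l): print(l,round(d["conf"],2),np.round(d["extent"]))
ds=robot.outline_of("wrist","tube")
if ds: print(*fit(lambda p:cyl(.028,.15)+[p[0],p[1],.008],[(C,ds[0]["region"])],[.498,-.095]))
c=np.array([.498,-.0945,0])
print("spacer top pred",proj(C,cyl(.021,0)[:40:10]+c+[0,0,.133]).round(),"mouth",proj(C,cyl(.024,0)[:40:10]+c+[0,0,.158]).round())
print(im[150:250:4,256].tolist())
for r in range(150,240,6):
    b=im[r].astype(int);dark=(b.max(1)<75)[200:320]; print(r,(np.nonzero(dark)[0]+200)[[0,-1]].tolist() if dark.any() else None,end=" ")
E
```

```text
time: 21.08
position: [0.496, -0.0928, 0.2992]
tool_rot: [0.69, 0.723, -0.0, -0.001]
ft_force: [-0.7, 0.2, 0.2]
grip_width: 0.0869
grip_force: 0.0
t 21.07 pos [ 0.496  -0.0928  0.2992] yyaw 0.0468 q6 -0.45 F [-0.7  0.2  0.2] w 0.0869 gf 0.0 tilt [-0.002  0.001 -1.   ]
spacer 0.79 [258. 189.  42.  34.]
spacer 0.75 [271. 242.  23.   9.]
tube_mouth 0.62 [260. 187.  58.  68.]
tube 0.7 [259. 188.  59.  67.]
spacer top pred [[279. 191.]
 [261. 171.]
 [241. 189.]
 [259. 208.]] mouth [[284. 196.]
 [261. 172.]
 [236. 194.]
 [259. 218.]]
[[75, 186, 26], [72, 124, 26], [116, 70, 30], [118, 70, 29], [117, 71, 29], [180, 107, 45], [49, 34, 26], [63, 41, 28], [97, 62, 34], [73, 60, 52], [46, 42, 42], [21, 20, 20], [42, 40, 42], [40, 39, 41], [72, 46, 25], [112, 68, 30], [112, 67, 28], [162, 96, 41], [107, 129, 173], [77, 134, 197], [77, 133, 196], [77, 132, 196], [76, 131, 194], [76, 133, 195], [69, 104, 149]]
150 None 156 None 162 None 168 None 174 [254, 268] 180 [244, 277] 186 [241, 280] 192 [240, 279] 198 [240, 276] 204 [251, 270] 210 None 216 None 222 None 228 None 234 None
```

The spacer is in the bore: a dark ring 40 px wide at (260,189), matching its predicted seated size. Next the bush.

```bash
python3 -m jog '[0.087,-0.03,-0.009,0,0, 0.087,-0.05,-0.0155,0,0, 0.087,-0.055,-0.017,0.02,0, 0.087,-0.055,-0.017,0.035,0, 0.087,-0.045,-0.0135,0.03,0, 0.087,-0.025,-0.008,0.015,0, 0.087,0,0,0,0, 0.087,0,0,0,0]'
python3 - <<'E'
from look import *
state();C,im=shot("w7");rings(C,"bush",.0175)
for d in robot.outline_of("wrist","bush"): print(round(d["conf"],2),np.round(d["extent"]),fit(lambda p:cyl(.021,.035)+[p[0],p[1],0],[(C,d["region"])],onz(C,[d["extent"][:2]],.02)[0][:2]))
E
```

```text
time: 22.32
position: [0.4302, -0.3518, 0.2027]
tool_rot: [0.69, 0.723, 0.0, -0.0]
ft_force: [-0.8, -0.2, -0.2]
grip_width: 0.087
grip_force: 0.0
t 22.32 pos [ 0.4302 -0.3518  0.2027] yyaw 0.0468 q6 -0.93 F [-0.8 -0.2 -0.2] w 0.0870 gf 0.0 tilt [-0.     0.001 -1.   ]
bush 0.9 [224.  94.  42.  48.] world@z 0.0175 [ 0.3887 -0.254   0.0175]
bush 0.82 [259. 188.  34.  44.] world@z 0.0175 [ 0.4311 -0.3564  0.0175]
```

```bash
python3 -m jog '[0.087,-0.0045,0,0.03,0, 0.087,0,0,0.05,0, 0.087,0,0,0.05,0, 0.087,0,0,0.022,0, 0.087,0,0,0.004,0, 0.035,0,0,0,0, 0.035,0,0,0,0, 0.035,0,0,0,0, 0.035,0,0,0,0, 0.035,0,0,0,0, 0.035,0,0,0,0, 0.035,0,0,0,0, 0.035,0,0,0,0]' 30
```

```text
time: 24.1
position: [0.4302, -0.3571, 0.047]
tool_rot: [0.69, 0.723, -0.0, -0.0]
ft_force: [-1.8, -0.9, 3.8]
grip_width: 0.0411
grip_force: 30.0
```

```bash
python3 -m jog '[0.035,0,0,-0.03,0, 0.035,0,0,-0.06,0, 0.035,0,0,-0.06,0, 0.035,0.03,0.0093,-0.035,0, 0.035,0.05,0.0155,0,0, 0.035,0.055,0.0171,0,0, 0.035,0.055,0.0171,0,0, 0.035,0.045,0.014,0,0, 0.035,0.0243,0.0075,0,0, 0.035,0,0,0,0, 0.035,0,0,0,0, 0.035,0,0,0,0]'
python3 - <<'E'
from look import *
state();C,im=shot("w8");im=im.astype(int)
p=robot.get_obs()["position"]
g=p+[0,0,-.012]
print("pred ring top",proj(C,cyl(.021,0)[:40:10]+g).round(1).tolist(),"bot",proj(C,cyl(.021,0)[:40:10]+g-[0,0,.035]).round(1).tolist())
print("mouth outer pred",proj(C,cyl(.028,0)[:40:10]+[.498,-.0945,.158]).round(1).tolist())
for r in range(170,232,4):
    b=im[r];bright=(b[:,0]>150)&(b[:,2]<90);gold=(b[:,2]>b[:,0]+60)
    f=lambda m,a,z:(np.nonzero(m[a:z])[0][[0,-1]]+a).tolist() if m[a:z].any() else None
    print(r,"rim",f(bright,205,310),"gold",f(gold,228,287))
print(im[160:236:3,258].tolist())
E
```

```text
time: 25.6
position: [0.4985, -0.0953, 0.2316]
tool_rot: [0.691, 0.723, -0.0, 0.0]
ft_force: [0.6, 0.1, -1.3]
grip_width: 0.0413
grip_force: 30.0
t 25.60 pos [ 0.4985 -0.0953  0.2316] yyaw 0.0453 q6 -0.45 F [ 0.6  0.1 -1.3] w 0.0413 gf 30.0 tilt [-0. -0. -1.]
pred ring top [[294.0, 248.5], [259.1, 211.9], [220.6, 245.4], [255.8, 279.7]] bot [[287.9, 227.1], [258.9, 196.3], [227.1, 224.4], [256.2, 253.7]]
mouth outer pred [[292.9, 214.5], [258.7, 177.5], [221.1, 211.3], [255.5, 246.1]]
170 rim None gold None
174 rim None gold None
178 rim [252, 264] gold None
182 rim [241, 275] gold None
186 rim [235, 281] gold None
190 rim [231, 285] gold None
194 rim [228, 288] gold None
198 rim [226, 290] gold [249, 269]
202 rim [224, 292] gold [241, 276]
206 rim [224, 292] gold [237, 280]
210 rim [224, 293] gold [233, 283]
214 rim [224, 293] gold [232, 285]
218 rim [224, 293] gold [230, 286]
222 rim [225, 292] gold [229, 286]
226 rim None gold [228, 286]
230 rim None gold [228, 286]
[[118, 72, 31], [118, 72, 33], [120, 73, 32], [122, 73, 33], [120, 73, 33], [120, 73, 31], [167, 99, 43], [189, 113, 50], [73, 44, 27], [26, 24, 24], [62, 56, 55], [58, 55, 56], [57, 75, 92], [41, 126, 172], [40, 125, 173], [42, 127, 175], [42, 128, 176], [49, 150, 200], [69, 222, 251], [59, 198, 247], [58, 188, 241], [38, 74, 99], [78, 45, 21], [78, 47, 22], [79, 47, 21], [79, 49, 23]]
```

```bash
python3 -m jog '[0.035,0.0008,0,0.01,0, 0.035,0,0,0.012,0, 0.035,0,0,0.01,0, 0.035,0,0,0,0]'; python3 -m jog '[0.035,0,0,0.008,0, 0.035,0,0,0.006,0, 0.035,0,0,0.0015,0, 0.035,0,0,0,0]'
```

```text
time: 26.15
position: [0.4978, -0.0932, 0.1985]
tool_rot: [0.69, 0.723, -0.001, -0.001]
ft_force: [-0.3, 0.0, -1.7]
grip_width: 0.0411
grip_force: 30.0
time: 26.65
position: [0.4986, -0.0935, 0.1842]
tool_rot: [0.69, 0.723, -0.0, -0.0]
ft_force: [-0.0, -0.6, -1.5]
grip_width: 0.0413
grip_force: 30.0
```

Free of contact and inside the bore, so I release and back off.

```bash
python3 -m jog '[0.087,0,0,0,0, 0.087,0,0,0,0, 0.087,0,0,0,0, 0.087,0,0,0,0, 0.087,0,0,-0.03,0, 0.087,0,0,-0.05,0, 0.087,0,0,-0.05,0, 0.087,-0.03,0,-0.02,0, 0.087,-0.03,0,0,0, 0.087,0,0,0,0, 0.087,0,0,0,0]'
python3 - <<'E'
from look import *
state()
W=robot.camera("wrist");S=robot.camera("side");A=robot.camera("scene")
cv2.imwrite("pics/end.png",cv2.resize(np.hstack([S[150:300,180:330],A[140:290,150:300],W[90:240,190:340]]),(798,266),interpolation=cv2.INTER_CUBIC))
E
```

```text
time: 28.02
position: [0.5009, -0.1527, 0.3338]
tool_rot: [0.69, 0.723, 0.0, -0.001]
ft_force: [0.2, 0.1, -1.0]
grip_width: 0.0866
grip_force: 0.0
t 28.02 pos [ 0.5009 -0.1527  0.3338] yyaw 0.0465 q6 -0.56 F [ 0.2  0.1 -1. ] w 0.0866 gf 0.0 tilt [-0.001  0.001 -1.   ]
```

View pics/end.png

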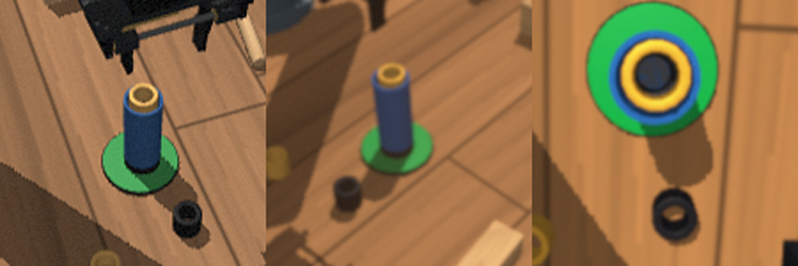

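The tube stands upright on the pad, and the brass bush shows about 10 mm proud at (143,93), concentric in the wrist part at (655,75). The robot is clear of everything.

```bash
python3 -c "from rig import robot; print(robot.hand_in())"
```

```text
the job is handed in; nothing more can be done
None
```

The job is done and handed in at about 28 s of the 72 s allowed: the tube stood by itself at the stop, now stands fully on the green pad with the spacer and then the bush in its bore, and no move went near the glue bottle, hammer or offcut.

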